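Pass a candy tray through the stop gate of a serving chute

ROBOT

A 6-joint arm with a two-finger parallel gripper is mounted at the origin on the work surface. World frame = base frame: x ahead of the robot, y to its left, z up, the work surface at z = 0. Lengths are in mm, angles in rad, forces in N, time in s.
With the tool pointing down it reaches from about 250 to 775 mm from the base axis. Payload 4 kg.
Tool frame: the origin (TCP) lies at the very end of the fingers, on their centre line; the grasp point (between the pads) lies 19 mm behind it; z points along the fingers, y is the line along which they close (so a half turn about z gives the same grasp; the last joint's range is limited). The gripper opens to 85 mm and grips with 20 to 120 N. Pads are 22 mm wide; open, the fingers measure 114 mm over their backs; the gripper's body (76 mm by 85 mm) begins 54 mm behind the grasp point. The pads swing forward as they close: fully open they stand 13 mm farther back than shut.
Start: joints at [1.014, 0.087, 1.371, -0, 1.684, -0.103], TCP at [241.122, 494.346, 231.341] pointing down, gripper open.
Joint ranges: [-3.1, 3.1], [-0.76, 2.03], [0.27, 2.55], [-1.08, 4.22], [0.17, 2.65], [-2.57, 2.57]. Speed limits (rad/s): [2.79, 2.79, 3.14, 3.14, 3.14, 3.14].

INTERFACE

Orientations are given as a 3x3 rotation matrix whose columns are the frame's x, y, z axes.
In Python, from station import env gives the robot as it stands.
- The arm moves only by the tool drive_tool, never from a script. Its arguments are lists of equal length, an entry for each row: "gripper": the closure, from -1 (fully open) to 1 (shut); "slide": the shift along the tool's x, y, z in mm, a list of three; "rotation": the turn, a rotation vector about the tool's x, y, z in rad, a list of three. In form: {"gripper": [gripper, ...], "slide": [[x, y, z], ...], "rotation": [[ax, ay, az], ...]}. A call has 1 to 8 rows; each row shifts and turns the commanded pose from where the row before left it, along the tool's axes as they then stand; what a row does not reach is not made up. A row lasts 1/10 s, in which the tool goes at most 50 mm and 8.59 degrees, less where a joint would pass 70% of its speed; a pose out of reach is approached as far as the arm can. A call is refused whole if a number of a shift passes 50 or a number of a turn 0.15, either way. A call with a gripper value outside its range is refused whole. The fingers move at their own pace and stop on an object; "grip_force" is the grip in N (left out, the last holds). Time passes only in rows, so rows that do not move let the fingers close. It gives the time, the measured TCP pose, the force, the opening and the grip force at its end, in the units of the state.
- env.read_state(): the state, without advancing time (a new reading comes with each control period).
- env.capture(name): name is "scene" or "top" or "wrist"; returns a dict with "frame" (480x640x3 uint8, red, green, blue), "range_z" (480x640 float32, mm along the optical axis (not along the pixel's ray), 0 where there is no reading), "fov_y" (degrees; the focal length in pixels is half the picture's height over the tangent of half this angle, whatever the lens; pixels are square), "cx", "cy" (the principal point, pixels), "k1" (the pictures are not rectified: a ray, as slopes to the right and down, at radius r is drawn at 1 + k1 r^2 times it, then the intrinsics apply), "origin" and "attitude" of the camera in the world. Camera axes: x right, y up, looking along -z (the intrinsics and any distortion apply to the point x, -y, -z); pixel columns grow to the right and rows downward; lengths in mm; the calibration is good to about 2 mm. A picture is of the moment at which its call begins.
- env.finish_job(): hands the job in; it is judged then, once.
Trained networks look in a picture, given as the dict that the camera call returned (one of the last four; its "shot" number tells which), for a name from the list of things; names that differ only in an ending like _2 or _b are one class to them, and where a whole thing is asked for, a point or a joint stands for the part that bears it (a point fixed in the world has none). Each returns a list of dicts, best first, with "score" (0 to 1); they miss things now and then, are a little off and sometimes report something else, mostly with a low value. They report only what shows in the picture. A call takes as long as a camera call. They do not tell look-alikes from the thing itself.
- env.regions_of(picture, name): "region" (480x640 bool, what is visible of it) and "box" ([left, top, width, height] in pixels, round what is visible of it).
- env.landmark_of(picture, name): "centre" ([column, row] in pixels: a listed point, or the origin of a listed thing).
The state is a dict: "clock": time; "joint_positions": joint angles; "qvel": joint speeds; "joint_torque": joint torques, N m; "tool_pos": TCP position; "tcp_rot": TCP orientation; "force": force on the tool from outside, world axes, zero at the start; "moment": the same for the moment, N m; "opening": finger opening in mm; "grip_force": force on a finger pad.
Only numpy, scipy, OpenCV 4.12 (cv2) and the standard library are available. Lean on these libraries where they do the work, as an engineer would, in place of code of your own. Each camera call takes 0.05 s, during which the arm holds its last target. There are 200 camera calls.

TASK

At the candy stall, press the red bar beside the serving chute down with one fingertip so that the stop gate sinks below the chute floor, and keep it held down while you push the white candy tray along the chute past the gate. Then let the bar go so that the gate stands up again behind the tray. Only push the tray: do not lift it, do not ram it into the gate or let the gate rise under it, and leave the bowl, the jar and the cup alone.

Things in the scene. Friction and masses are not known exactly. Their poses are not given: they have to be found in the camera images.
- chute: Fixed open-topped serving chute, steel floor 50 mm above the table, x from -260 to +190 mm. Origin: on the table, on the chute's centre line, under the gate; x = direction of travel, z up, y towards the red bar's side. A 26 mm slot across the floor at x = 0 takes the gate. Blue side lips stand 10 mm above the floor, 43 to 51 mm either side of the centre; a 26 mm end stop stands at x = 184 mm.
- gate (a joint): Red gate and press bar, one hinged piece. 0 = raised, as at the start: an 8 mm thick blade stands across the chute at x = 0, top 18 mm above the floor. Grows (rad) as the bar is pressed, stop at 0.30; blade below the floor from 0.19 on. At 0.26 the bar is level, its upper face 62 mm above the table all along: a fingertip at that height holds the gate down anywhere along it. Springs up when let go.
- gate_hinge (a point): Point on the gate's hinge axis at the bar's centre line: chute x = +110, y = +65 mm, 56 mm above the table. The axis is level, across the chute. Holding the bar down takes about 2 N at its free end, about 8 N at 85 mm from this hinge.
- bar_end (a point): Upper face of the red press bar at its free end. The bar is straight, 22 mm wide, and runs alongside the chute outside the lip, its centre line at chute y = +65 mm, from the hinge back to about chute x = -225 mm. Raised, it slopes up at 0.26 rad from the hinge to this end, which is then about 150 mm above the table.
- tray: White open candy tray with 2 x 4 cells holding sweets (the sweets are fixed in it), 110 mm along its x, 78 mm wide, 34 mm high, about 0.28 kg. Origin: centre of its underside. Its x axis points along the chute's direction of travel. It starts on the steel floor before the gate (negative chute x).
- bowl: Green glass bowl, 150 mm across, 75 mm high, standing on the table; origin at the centre of its underside. Leave alone.
- jar: Amber jar with a yellow cap, 60 mm across, 95 mm high, standing on the table; origin at the centre of its underside. Leave alone.
- cup: Blue cup, 64 mm across, 80 mm high, standing on the table; origin at the centre of its underside. Leave alone.
Mind the look-alikes: they are no part of the job. Of the things shaped like the tray, the white one is meant.

How it is judged (in metres and radians):
On the way, in this order (a step that is already met when the one before it is completed fails the run):
1. the bar is held down by a finger, the gate below the floor, while the tray is still before the gate (value of joint gate above 0.185 rad and contact force between the fingers and gate above 0.4 N and x of tray in the frame of chute below -0.055 m), for 0.1 s.
2. the tray is passing over the gate while a finger holds the bar down (value of joint gate above 0.185 rad and contact force between the fingers and gate above 0.4 N and x of tray in the frame of chute between -0.03 and 0.035 m), for 0.05 s.
At the end, for the whole second after the job is handed in: The whole tray is past the gate (its centre at least 57 mm beyond the gate line), flat on the chute floor between the lips (within 4 mm in height, 0.05 rad) and at rest; the gate is fully up again behind it (joint below 0.03 rad) (x of tray in the frame of chute between 0.057 and 0.135 m and y of tray in the frame of chute between -0.01 and 0.01 m and z of tray in the frame of chute between 0.046 and 0.054 m and angle between tray's own z axis and vertical below 0.05 rad and linear speed of tray below 0.01 m/s and value of joint gate below 0.03 rad); the robot touches nothing.
It fails at once if the tray is lifted (more than 12 mm off the chute floor) or tipped (more than 0.25 rad) (z of tray in the frame of chute above 0.062 m or angle between tray's own z axis and vertical above 0.25 rad).
It fails at once if the tray is rammed into the gate (over 5 N) (contact force between tray and gate above 5 N).
It fails at once if the gate is let up while the tray is over it (x of tray in the frame of chute between -0.045 and 0.05 m and value of joint gate below 0.15 rad).
It fails at once if the bowl, jar or cup is moved more than 15 mm (distance of any of bowl, jar, cup from where it was at the start of the episode above 0.015 m).
It also fails if it takes over 35 s, if anything falls off the work surface, if the arm or the gripper's body presses on something with over 40 N, if the wrist force passes 120 N, or if a joint passes its speed limit or range.

## Working session

There is one attempt and no reset: what is moved stays moved. The work goes in short steps, Python scripts to look and compute and a tool call to move; the robot and the scene stay as the last step left them, time stands still between calls to the robot, and variables do not carry over. Pictures are saved under pics/ and viewed, at most 10 in all, crops included, and the job is handed in when it is done.

Besides the shell and the picture viewer there is one more tool, called after "Emit:" by a JSON object that holds its "api" and its "payload". drive_tool: Moves the arm, as the interface text tells. Its arguments: {"type":"object","properties":{"gripper":{"type":"array","items":{"type":"number"}},"slide":{"type":"array","items":{"type":"array","items":{"type":"number"}}},"rotation":{"type":"array","items":{"type":"array","items":{"type":"number"}}},"grip_force":{"type":"number"}},"required":["gripper","slide","rotation"]}

```bash
mkdir -p pics
cat > h.py <<'E'
import numpy as np, cv2
from station import env
def intr(p):
    f=240/np.tan(np.radians(p["fov_y"])/2); return f
def pix2pt(p,u,v,z=None,depth=None):
    f=intr(p); x=(u-p["cx"])/f; y=(v-p["cy"])/f
    a,b=x,y
    for _ in range(10):
        s=1+p["k1"]*(a*a+b*b); a,b=x/s,y/s
    d=np.array([a,-b,-1.0]); R=np.array(p["attitude"]).reshape(3,3); o=np.array(p["origin"]); w=R@d
    if z is not None: return o+w*(z-o[2])/w[2]
    return o+w*depth
def proj(p,X):
    f=intr(p); R=np.array(p["attitude"]).reshape(3,3); c=R.T@(np.array(X)-np.array(p["origin"]))
    a,b=c[0]/-c[2],-c[1]/-c[2]; s=1+p["k1"]*(a*a+b*b)
    return p["cx"]+f*a*s,p["cy"]+f*b*s
def save(p,n,crop=None,scale=1):
    im=cv2.cvtColor(p["frame"],cv2.COLOR_RGB2BGR)
    if crop: l,t,w,h=crop; im=im[t:t+h,l:l+w]
    cv2.imwrite("pics/"+n,cv2.resize(im,None,fx=scale,fy=scale,interpolation=cv2.INTER_CUBIC))
E
python3 - <<'E'
from h import *
ims=[]
for n in ["scene","top"]:
    p=env.capture(n); save(p,n+".png"); ims.append(p)
    print(n,p["origin"],np.round(p["attitude"],3).tolist(),p["fov_y"],p["k1"])
    for t in ["chute","gate","gate_hinge","bar_end","tray","bowl","jar","cup"]:
        for r in env.landmark_of(p,t)[:3]:
            u,v=r["centre"]; d=p["range_z"][min(479,int(v)),min(639,int(u))]
            print(t,round(r["score"],2),np.round([u,v]),np.round(pix2pt(p,u,v,depth=d)) )
E
```

```text
scene [1090.17953383  369.59646524 1072.75530711] [[-0.652, -0.621, 0.435], [0.758, -0.546, 0.356], [0.016, 0.562, 0.827]] 42.424252581338465 0.019462671979204052
chute 0.64 [352. 288.] [570.  35.   5.]Traceback (most recent call last):
  File "<stdin>", line 7, in <module>
ValueError: it knows: bar_end, bowl, chute, cup, gate_hinge, jar, tray
```

Run:
```python
from h import *
for n in ["scene","top"]:
    p=env.capture(n); save(p,n+".png")
    print(n,p["origin"],p["fov_y"],p["k1"])
    for t in ["chute","gate_hinge","bar_end","tray","bowl","jar","cup"]:
        for r in env.landmark_of(p,t)[:3]:
            u,v=r["centre"]; d=p["range_z"][min(479,int(v)),min(639,int(u))]
            print(t,round(r["score"],2),np.round([u,v]),np.round(pix2pt(p,u,v,depth=d)) )
```

```text
scene [1090.17953383  369.59646524 1072.75530711] 42.424252581338465 0.019462671979204052
chute 0.75 [348. 288.] [1090.  370. 1073.]
chute 0.74 [271. 175.] [ 459. -291.   -3.]
chute 0.26 [339. 375.] [727. 130.   3.]
gate_hinge 0.6 [417. 279.] [502. 133.  62.]
bar_end 0.63 [273. 173.] [ 451. -291.   -2.]
tray 0.91 [304. 252.] [599. -67.  64.]
tray 0.7 [163. 264.] [ 784. -279.   21.]
tray 0.62 [255. 155.] [ 460. -337.   28.]
jar 0.96 [239. 300.] [753. -94.  52.]
cup 0.84 [451. 264.] [417. 160.  40.]
top [448.25076394 -74.51551041 863.5010329 ] 54.97955063920156 0.007200441232130014
chute 0.59 [281. 237.] [569.  27.  41.]
gate_hinge 0.91 [219. 281.] [488. 132.  59.]
bar_end 0.87 [417. 243.] [ 544. -197.  150.]
tray 0.95 [488. 306.] [ 446. -346.   17.]
tray 0.82 [343. 357.] [357. -84.  30.]
tray 0.72 [339. 226.] [583. -77.  79.]
bowl 0.76 [238. 161.] [723. 120.   3.]
bowl 0.47 [414. 243.] [ 543. -193.  148.]
jar 0.93 [361. 154.] [ 707. -115.   89.]
cup 0.74 [211. 339.] [384. 158.   5.]
```

View pics/scene.png

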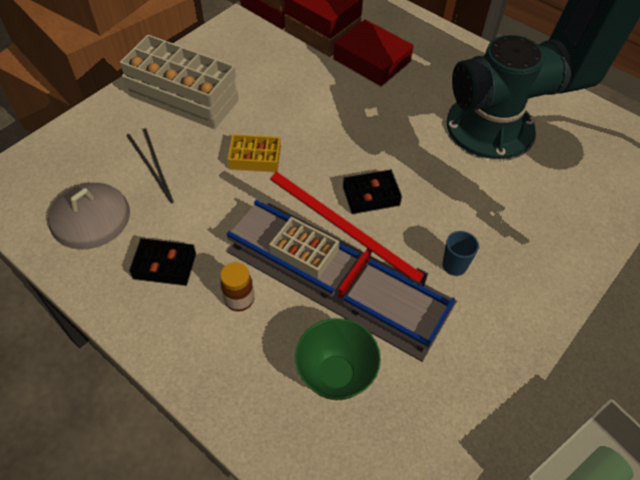

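View pics/top.png

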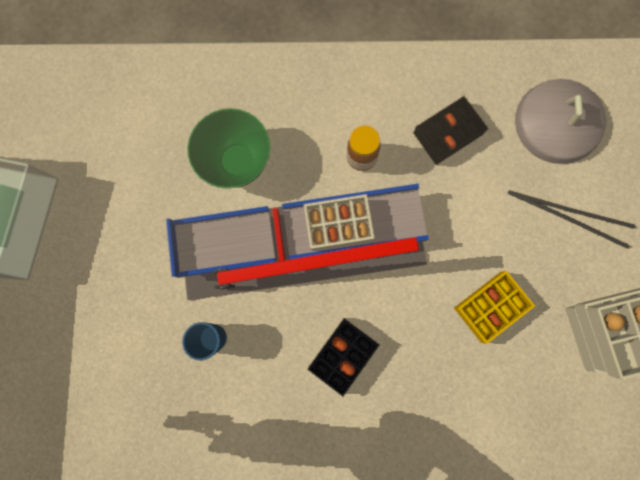

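The white tray is on the chute at top (339,226) and scene (304,252). The look-alikes are:
- yellow tray: top (495,307)
- black trays: top (344,357) and (450,130)
- big white crate: top right edge (625,330)

I choose the one on the chute. Next I'll measure the chute frame from the blue lips and the red bar.

Run:
```python
from h import *
p=env.capture("top"); s=env.capture("scene")
save(p,"crop.png",(160,170,280,130),2.5)
def cloud(p,mask):
    v,u=np.nonzero(mask&(p["range_z"]>0)); return np.array([pix2pt(p,a,b,depth=p["range_z"][b,a]) for a,b in zip(u,v)])
def masks(p):
    h=cv2.cvtColor(p["frame"],cv2.COLOR_RGB2HSV)
    H,S,V=[h[...,i].astype(int) for i in range(3)]
    return (H>108)&(H<125)&(S>140)&(V>50), ((H<5)|(H>175))&(S>200)&(V>120)
ctr=lambda P:(P[:,0]>400)&(P[:,0]<680)&(P[:,1]>-300)&(P[:,1]<250)
for q in (p,s):
    b,r=masks(q); B=cloud(q,b); B=B[ctr(B)&(B[:,2]>30)&(B[:,2]<90)]; Rr=cloud(q,r); Rr=Rr[ctr(Rr)&(Rr[:,2]>40)]
    rect=cv2.minAreaRect(B[:,:2].astype(np.float32)); print("blue",len(B),rect,np.median(B[:,2]))
    box=cv2.boxPoints(rect); print(box.round(1).tolist())
    # blade vs bar: frame
    e=[(box[i],box[(i+1)%4]) for i in range(4)]; L=max(e,key=lambda t:np.linalg.norm(t[1]-t[0])); ex=L[1]-L[0]; ex=ex/np.linalg.norm(ex); ex*=np.sign(ex[1]); ey=np.array([-ex[1],ex[0]])
    c=np.array(rect[0]); X=(Rr[:,:2]-c)@ex; Y=(Rr[:,:2]-c)@ey
    print("ex",ex,"ang",np.arctan2(ex[1],ex[0]))
    bl=np.abs(Y)<35; print("blade x",np.percentile(X[bl],[5,50,95]),"z",np.percentile(Rr[bl,2],[50,95]))
    ba=Y>50; print("bar y",np.percentile(Y[ba],[2,50,98]),"x",np.percentile(X[ba],[1,99]),"z",np.percentile(Rr[ba,2],[1,99]))
    t=max((r for r in env.regions_of(q,"tray")),key=lambda r:-np.linalg.norm(cloud(q,r["region"])[:,:2].mean(0)-[583,-77]))
    T=cloud(q,t["region"]); T=T[(T[:,2]>70)&(T[:,2]<95)]; tr=cv2.minAreaRect(T[:,:2].astype(np.float32)); print("tray",tr,np.percentile(T[:,2],[5,50,95]),"rel",(np.array(tr[0])-c)@ex,(np.array(tr[0])-c)@ey)
st=env.read_state(); print(np.round(st["tcp_rot"],3).tolist(),st["opening"],st["clock"],st["force"])
```

```text
blue 816 ((578.4814453125, -3.6952362060546875), (100.27395629882812, 445.671875), 8.558601379394531) 59.657809018613705
[[495.70001220703125, 209.1999969482422], [562.0999755859375, -231.5], [661.2000122070312, -216.60000610351562], [594.9000244140625, 224.10000610351562]]
ex [-0.14882097  0.9888642 ] ang 1.7201723
blade x [31.84835273 34.21032587 37.55178124] z [67.51668181 69.99809367]
bar y [54.63368301 64.48087071 74.11889467] x [-183.05512154  145.34182296] z [ 62.18098302 149.31756637]
tray ((590.10986328125, -74.80459594726562), (78.92752075195312, 110.038330078125), 9.092334747314453) [70.50582845 76.73552434 84.77346122] rel -72.04805135519928 -0.9163623965882834
blue 1668 ((580.3152465820312, -0.604461669921875), (107.13725280761719, 449.1285095214844), 8.308629035949707) 58.91507570690112
[[494.8999938964844, 213.89999389648438], [559.7999877929688, -230.60000610351562], [665.7999877929688, -215.10000610351562], [600.9000244140625, 229.3000030517578]]
ex [-0.14450519  0.989504  ] ang 1.7158092
blade x [31.00544455 35.09644884 38.48101135] z [66.85075516 70.32957066]
bar y [53.57473264 63.4964764  73.81611499] x [-183.18454028  145.46884638] z [ 60.21099979 148.82412634]
tray ((591.838623046875, -72.98295593261719), (81.39715576171875, 112.38092041015625), 8.911845207214355) [70.58301998 76.29355647 83.79957435] rel -73.28399579733286 -0.9433589602360826
[[-0.899, 0.438, 0.0], [0.438, 0.899, 0.0], [-0.0, 0.0, -1.0]] 85.48953677614062 1.1 [ 0.36120508 -0.79015838 -0.35260488]
```

View pics/crop.png

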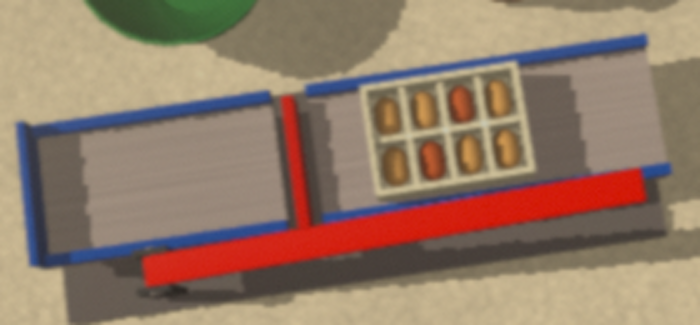

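Emit:
{"api": "drive_tool", "payload": {"gripper": [-0.18, -0.18, -0.18, -0.18, -0.18, -0.18, -0.18], "slide": [[0, 0, 0], [0, 0, 0], [0, 0, 0], [0, 0, 0], [0, 0, 0], [0, 0, 0], [0, 0, 0]], "rotation": [[0, 0, 0.1386], [0, 0, 0.1386], [0, 0, 0.1386], [0, 0, 0.1386], [0, 0, 0.1386], [0, 0, 0.1386], [0, 0, 0.1386]]}}

```text
clock: 1.8
tool_pos: [241.1, 494.3, 231.3]
tcp_rot: [[-0.141, 0.99, 0.0], [0.99, 0.141, 0.0], [0.0, 0.0, -1.0]]
force: [-0.4, 0.8, -0.2]
opening: 50.2
grip_force: 0.0
```

Emit:
{"api": "drive_tool", "payload": {"gripper": [-0.18, -0.18, -0.18, -0.18, -0.18, -0.18, -0.18, -0.18], "slide": [[-43, 14, 0], [-43, 14, 0], [-43, 14, 0], [-43, 14, 0], [-43, 14, 0], [-43, 14, 0], [-43, 14, 0], [-43, 14, 0]], "rotation": [[0, 0, 0], [0, 0, 0], [0, 0, 0], [0, 0, 0], [0, 0, 0], [0, 0, 0], [0, 0, 0], [0, 0, 0]]}}

```text
clock: 2.6
tool_pos: [402.7, 168.7, 231.6]
tcp_rot: [[-0.146, 0.989, 0.001], [0.989, 0.146, 0.0], [0.0, 0.001, -1.0]]
force: [-0.1, 0.3, 0.4]
opening: 50.2
grip_force: 0.0
```

Emit:
{"api": "drive_tool", "payload": {"gripper": [-0.18, -0.18, -0.18, -0.18, -0.18, -0.18, -0.18, -0.18], "slide": [[-43, 14, 0], [-43, 14, 0], [-43, 14, 0], [-43, 14, 0], [-43, 14, 0], [-43, 14, 0], [-43, 14, 0], [-43, 14, 0]], "rotation": [[0, 0, 0], [0, 0, 0], [0, 0, 0], [0, 0, 0], [0, 0, 0], [0, 0, 0], [0, 0, 0], [0, 0, 0]]}}

```text
clock: 3.4
tool_pos: [564.0, -155.3, 231.4]
tcp_rot: [[-0.146, 0.989, 0.0], [0.989, 0.146, 0.0], [0.0, 0.0, -1.0]]
force: [1.2, 1.1, 0.3]
opening: 50.7
grip_force: 0.0
```

Run:
```python
from h import *
p=env.capture("wrist"); st=env.read_state(); print(st["tool_pos"])
R=np.array(st["tcp_rot"]).reshape(3,3); o=np.array([573.9,32.1,0]); ex=np.array([-.147,.989,0]); ey=np.array([-.989,-.147,0])
im=p["frame"].copy()
W=lambda x,y,z:o+x*ex+y*ey+np.array([0,0,z])
# predicted bar outline, tray outline, tip spots
def pl(pts,c):
    q=np.array([proj(p,a) for a in pts]).round().astype(np.int32); cv2.polylines(im,[q],True,c,1)
zb=lambda x:62+(110-x)*np.tan(.26)
pl([W(-50,54,zb(-50)),W(-218,54,zb(-218)),W(-218,76,zb(-218)),W(-50,76,zb(-50))],(0,255,0))
pl([W(-162,-39,84),W(-162,39,84),W(-52,39,84),W(-52,-39,84)],(0,255,255))
T=st["tool_pos"]; r=np.array(T)-o; print("tcp in chute",r@ex,r@ey)
for s in (-32.5,32.5):
    u=proj(p,np.array(T)+s*R[:,1]); cv2.circle(im,tuple(int(round(a)) for a in u),5,(255,0,255),1)
    print(u)
cv2.imwrite("pics/w1.png",im[...,::-1])
```

```text
[ 565.96978367 -162.03745531  229.63574493]
tcp in chute -190.83620149715992 36.381189879800445
(np.float64(251.4950559490693), np.float64(308.2712021985231))
(np.float64(394.6697970369087), np.float64(308.9947941283918))
```

View pics/w1.png

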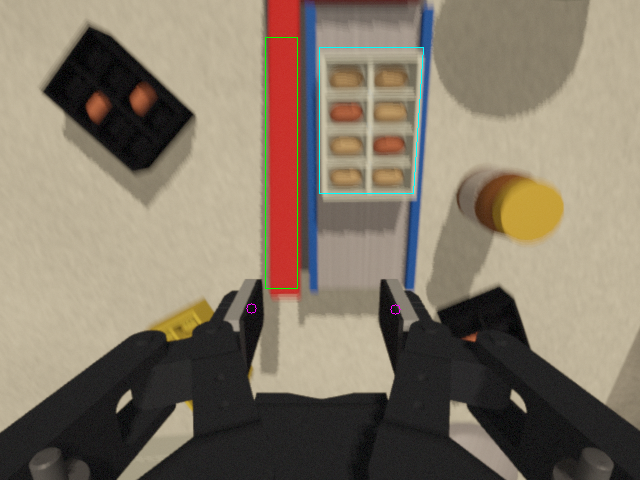

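The bar and tray match the prediction to 3–5 mm. In the wrist view the tray's back edge is at row 200 and the bar end at row 297. The left finger sits about 4 mm outside the bar, so I'll correct for that and press.

Emit:
{"api": "drive_tool", "payload": {"gripper": [-0.18, -0.18, -0.18, -0.18, -0.18, -0.18, -0.18, -0.18], "slide": [[0, 4, 12], [0, 0, 12], [0, 0, 12], [0, 0, 12], [0, 0, 12], [0, 0, 12], [0, 0, 12], [0, 0, 12]], "rotation": [[0, 0, 0], [0, 0, 0], [0, 0, 0], [0, 0, 0], [0, 0, 0], [0, 0, 0], [0, 0, 0], [0, 0, 0]]}}

```text
clock: 4.25
tool_pos: [567.3, -152.8, 134.5]
tcp_rot: [[-0.147, 0.989, 0.0], [0.989, 0.147, -0.0], [-0.0, 0.0, -1.0]]
force: [0.4, -1.2, 0.7]
opening: 50.0
grip_force: 0.5
```

Emit:
{"api": "drive_tool", "payload": {"gripper": [-0.18, -0.18, -0.18, -0.18, -0.18, -0.18, -0.18, -0.18], "slide": [[0, 0, 10], [0, 0, 10], [0, 0, 10], [0, 0, 10], [0, 0, 10], [0, 0, 10], [0, 0, 10], [0, 0, 0]], "rotation": [[0, 0, 0], [0, 0, 0], [0, 0, 0], [0, 0, 0], [0, 0, 0], [0, 0, 0], [0, 0, 0], [0, 0, 0]]}}

```text
clock: 5.05
tool_pos: [566.4, -152.4, 63.3]
tcp_rot: [[-0.146, 0.989, -0.003], [0.989, 0.146, 0.001], [0.002, -0.002, -1.0]]
force: [-0.8, 0.8, 2.0]
opening: 50.5
grip_force: 1.1
```

```bash
cat > chk.py <<'E'
from h import *
import sys
p=env.capture("top"); s=env.capture("scene"); st=env.read_state()
o=np.array([573.9,32.1,0]); ex=np.array([-.147,.989,0]); ey=np.array([-.989,-.147,0])
r=np.array(st["tool_pos"])-o; print("t",st["clock"],"tcp",(r@ex).round(1),(r@ey).round(1),r[2].round(1),"F",np.round(st["force"],1),"open",st["opening"])
for n,q in (("top",p),("scene",s)):
    h=cv2.cvtColor(q["frame"],cv2.COLOR_RGB2HSV).astype(int); H,S,V=h[...,0],h[...,1],h[...,2]
    def C(m):
        v,u=np.nonzero(m&(q["range_z"]>0)); P=np.array([pix2pt(q,a,b,depth=q["range_z"][b,a]) for a,b in zip(u,v)])-o
        return np.c_[P@ex,P@ey,P[:,2]]
    P=C(((H<5)|(H>175))&(S>200)&(V>90)); b=P[(abs(P[:,1]-65)<9)&(P[:,0]>-230)&(P[:,0]<115)&(P[:,2]>45)]
    if len(b)>30: k=np.polyfit(b[:,0],b[:,2],1); print(n,"bar slope",-k[0].round(3),"z@hinge",np.polyval(k,110).round(1),"gate~",(.26-np.arctan(-k[0])).round(3))
    P=C((S<70)&(V>120)); t=P[(abs(P[:,1])<42)&(abs(P[:,0])<180)&(P[:,2]>72)&(P[:,2]<90)]
    if len(t)>30: print(n,"tray x",np.percentile(t[:,0],[1,99]).round(1),"y",np.percentile(t[:,1],[1,99]).round(1))
if len(sys.argv)>1: save(s,sys.argv[1],(180,140,320,240),2.5)
E
python3 chk.py c1.png
```

```text
t 5.15 tcp -181.4 34.4 64.8 F [-1.7 -0.8  2.3] open 50.18137904387358
top bar slope 0.027 z@hinge 60.6 gate~ 0.233
top tray x [-158.2  -53.4] y [-39.1  39.3]
scene bar slope 0.016 z@hinge 61.0 gate~ 0.244
```

View pics/c1.png

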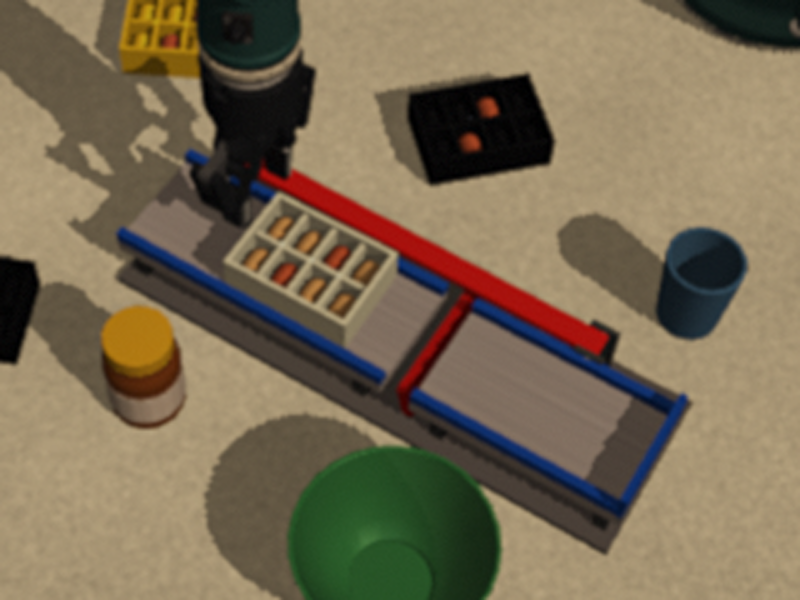

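The gate is below the floor and the tray is still in front of it. I'll lower 5 mm more for margin and start pushing.

Emit:
{"api": "drive_tool", "payload": {"gripper": [-0.18, -0.18, -0.18, -0.18, -0.18, -0.18, -0.18, -0.18], "slide": [[0, 0, 3], [0, 1, 2], [5, 0, 0], [8, 0, 0], [8, 0, 0], [8, 0, 0], [8, 0, 0], [8, 0, 0]], "rotation": [[0, 0, 0], [0, 0, 0], [0, 0, 0], [0, 0, 0], [0, 0, 0], [0, 0, 0], [0, 0, 0], [0, 0, 0]]}}

```text
clock: 5.95
tool_pos: [561.9, -107.8, 60.8]
tcp_rot: [[-0.146, 0.989, 0.001], [0.989, 0.146, -0.001], [-0.001, 0.001, -1.0]]
force: [0.5, -3.7, 2.9]
opening: 50.2
grip_force: 2.5
```

```bash
python3 chk.py
```

```text
t 6.05 tcp -135.1 32.5 60.6 F [ 0.5 -0.8  3.3] open 50.31565741209536
top bar slope 0.012 z@hinge 61.5 gate~ 0.248
top tray x [-103.7  -15.5] y [-41.6  37.6]
scene bar slope 0.005 z@hinge 61.1 gate~ 0.255
scene tray x [-121.1  -11.7] y [-5.7 36.2]
```

Emit:
{"api": "drive_tool", "payload": {"gripper": [-0.18, -0.18, -0.18, -0.18, -0.18, -0.18, -0.18, -0.18], "slide": [[4, 0, 1], [8, 0, 0], [9, 0, 0], [9, 0, 0], [9, 0, 0], [9, 0, 0.5], [9, 0, 0], [9, 0, 0.5]], "rotation": [[0, 0, 0], [0, 0, 0], [0, 0, 0], [0, 0, 0], [0, 0, 0], [0, 0, 0], [0, 0, 0], [0, 0, 0]]}}

```text
clock: 6.85
tool_pos: [552.1, -72.7, 63.4]
tcp_rot: [[-0.135, 0.991, 0.001], [0.989, 0.135, -0.06], [-0.06, -0.007, -0.998]]
force: [-11.0, -88.4, 15.3]
opening: 50.2
grip_force: 44.4
```

```bash
python3 chk.py
```

```text
t 6.95 tcp -89.1 35.4 62.3 F [-0.3 -4.5  4.9] open 50.29549695637029
top bar slope 0.022 z@hinge 62.2 gate~ 0.238
top tray x [-52.6   0.8] y [13.2 39.7]
scene bar slope 0.022 z@hinge 60.9 gate~ 0.238
scene tray x [-75.7  26.9] y [-6.8 34.2]
```

```bash
python3 chk.py c2.png; python3 -c "
from h import *
print(env.read_state()['tcp_rot'])
p=env.capture('wrist'); save(p,'w2.png')"
```

```text
t 7.05 tcp -75.9 32.8 60.0 F [ 0.7 -4.   4.6] open 50.713388746289056
top bar slope 0.016 z@hinge 62.6 gate~ 0.244
top tray x [-43.    6.5] y [19.7 37.1]
scene bar slope 0.009 z@hinge 60.7 gate~ 0.251
scene tray x [-42.5  43.7] y [-8.4 35.7]
[[-0.14045858  0.99008336  0.00251371]
 [ 0.99007698  0.14046794 -0.00404032]
 [-0.00435335  0.00192127 -0.99998868]]
```

View pics/c2.png

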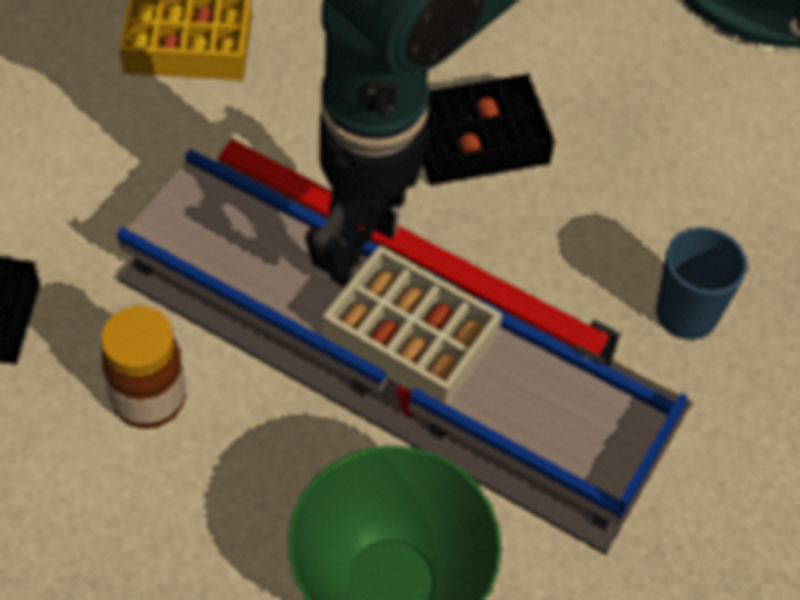

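View pics/w2.png

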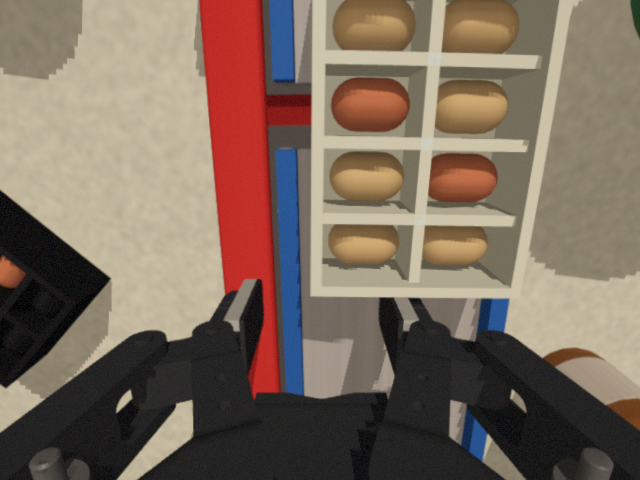

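The gate is at 0.245 and the tray is about halfway over it. A brief snag at the lip gap has already cleared. I'll carry on more gently, shifting 2 mm toward the tray's centre.

Emit:
{"api": "drive_tool", "payload": {"gripper": [-0.18, -0.18, -0.18, -0.18, -0.18, -0.18], "slide": [[3, 0, 0.5], [5, 1, 0], [5, 0, 0.5], [5, 0, 0], [5, 0, 0], [5, 0, 0]], "rotation": [[0, 0, 0], [0, 0, 0], [0, 0, 0], [0, 0, 0], [0, 0, 0], [0, 0, 0]]}}

```text
clock: 7.7
tool_pos: [550.2, -16.8, 58.8]
tcp_rot: [[-0.145, 0.989, 0.003], [0.989, 0.145, -0.003], [-0.004, 0.003, -1.0]]
force: [0.4, -5.8, 6.9]
opening: 50.4
grip_force: 4.1
```

```bash
python3 chk.py
```

```text
t 7.8 tcp -43.9 30.6 58.8 F [ 0.1 -4.6  6. ] open 50.52380109851391
top bar slope -0.003 z@hinge 62.6 gate~ 0.263
top tray x [ 3.4 59.1] y [13.1 35.6]
scene bar slope -0.002 z@hinge 60.9 gate~ 0.262
scene tray x [-30.   78.6] y [-7.5 35.4]
```

Emit:
{"api": "drive_tool", "payload": {"gripper": [-0.18, -0.18, -0.18, -0.18, -0.18, -0.18, -0.18, -0.18], "slide": [[4, 0, 0], [5, 0, 0.5], [5, 0, 0], [5, 0, 0], [5, 0, 0.5], [5, 0, 0], [5, 0, 0], [5, 0, 0]], "rotation": [[0, 0, 0], [0, 0, 0], [0, 0, 0], [0, 0, 0], [0, 0, 0], [0, 0, 0], [0, 0, 0], [0, 0, 0]]}}

```text
clock: 8.6
tool_pos: [544.8, 21.4, 58.3]
tcp_rot: [[-0.146, 0.989, 0.004], [0.989, 0.146, -0.004], [-0.005, 0.003, -1.0]]
force: [2.0, -8.1, 8.6]
opening: 50.2
grip_force: 4.8
```

```bash
python3 chk.py
```

```text
t 8.7 tcp -5.4 30.3 58.2 F [ 1.1 -5.7  7.7] open 50.336218782010135
top bar slope -0.007 z@hinge 61.9 gate~ 0.267
top tray x [ 52. 112.] y [23.7 35.5]
scene bar slope -0.008 z@hinge 60.8 gate~ 0.268
scene tray x [ 21.  115.7] y [-7.7 35.1]
```

Emit:
{"api": "drive_tool", "payload": {"gripper": [-0.18, -0.18, -0.18, -0.18, -0.18, -0.18, -0.18], "slide": [[5, 0, 0], [5, 0, 0.5], [5, 0, 0], [5, 0, 0], [5, 0, 0], [4, 0, 0], [2, 0, 0]], "rotation": [[0, 0, 0], [0, 0, 0], [0, 0, 0], [0, 0, 0], [0, 0, 0], [0, 0, 0], [0, 0, 0]]}}

```text
clock: 9.4
tool_pos: [540.4, 52.1, 58.1]
tcp_rot: [[-0.146, 0.989, 0.004], [0.989, 0.146, -0.005], [-0.005, 0.004, -1.0]]
force: [1.6, -8.2, 9.9]
opening: 50.5
grip_force: 5.8
```

```bash
python3 chk.py
```

```text
t 9.5 tcp 24.9 30.1 58.1 F [ 1.1 -7.6 10.3] open 50.445185538174
top bar slope -0.01 z@hinge 61.7 gate~ 0.27
top tray x [ 92.9 145.4] y [21.9 35.5]
scene bar slope -0.011 z@hinge 60.8 gate~ 0.271
scene tray x [ 39.4 147.1] y [-7.1 35.4]
```

Emit:
{"api": "drive_tool", "payload": {"gripper": [-0.18, -0.18, -0.18, -0.18, -0.18, -0.18, -0.18, -0.18], "slide": [[-2, 0, 0], [-1, 0, -4], [0, 0, -5], [0, 0, -5], [0, 0, -5], [0, 0, -6], [0, 0, -10], [0, 0, -20]], "rotation": [[0, 0, 0], [0, 0, 0], [0, 0, 0], [0, 0, 0], [0, 0, 0], [0, 0, 0], [0, 0, 0], [0, 0, 0]]}}

```text
clock: 10.3
tool_pos: [536.8, 50.5, 108.6]
tcp_rot: [[-0.146, 0.989, -0.007], [0.989, 0.146, -0.001], [-0.0, -0.007, -1.0]]
force: [-0.0, 0.8, -0.1]
opening: 50.6
grip_force: 0.0
```

Emit:
{"api": "drive_tool", "payload": {"gripper": [-0.18, -0.18, -0.18, -0.18, -0.18, -0.18], "slide": [[0, 0, -25], [0, 0, -25], [0, 0, -25], [0, 0, -25], [0, 0, 0], [0, 0, 0]], "rotation": [[0, 0, 0], [0, 0, 0], [0, 0, 0], [0, 0, 0], [0, 0, 0], [0, 0, 0]]}}

```text
clock: 10.9
tool_pos: [538.8, 50.7, 210.5]
tcp_rot: [[-0.146, 0.989, -0.001], [0.989, 0.146, -0.001], [-0.001, -0.001, -1.0]]
force: [-0.1, -0.4, -0.7]
opening: 50.4
grip_force: 0.0
```

```bash
python3 chk.py c3.png
```

```text
t 11.0 tcp 23.8 32.7 208.7 F [-0.6  0.9  0.3] open 50.6610519276732
top bar slope 0.265 z@hinge 62.0 gate~ 0.001
top tray x [ 36.2 146.5] y [ 4.3 35.4]
scene bar slope 0.267 z@hinge 61.0 gate~ -0.001
scene tray x [ 37.9 147.4] y [-7.9 35.2]
```

View pics/c3.png

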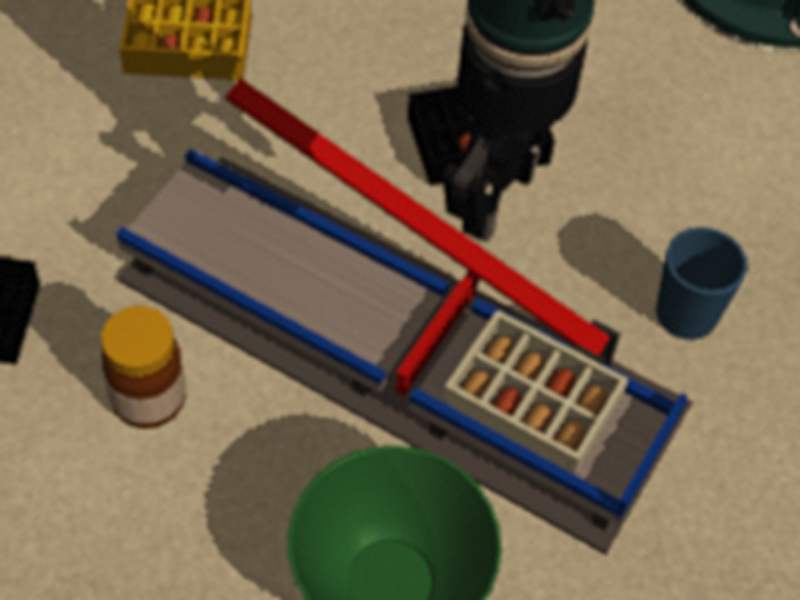

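The gate is fully up and the tray sits behind it at x≈92 mm, between the lips. The robot is clear of everything.

```bash
python3 -c "
from h import *
print(env.finish_job())"
```

```text
the job is handed in; nothing more can be done
None
```

I handed the job in: the tray rests past the gate at about x = 92 mm with the gate fully up behind it and the robot clear. The hand-in gave no verdict, and one push briefly spiked to about 88 N as the tray reached the gate slot; I don't know the cause, so I can't rule out a breach of the 5 N ramming limit.

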